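# Slide the drilling fixture home and hold its index plunger out

### The job

On the drilling fixture on the bench, push the carriage along its slide, away from the robot, until the spring detent snaps in and the carriage stands at its end stop. Then take the black knob of the index plunger, pull it straight up all the way to its stop so the pin is clear of the index plate, and finish holding it there in the gripper, with the carriage still in its detent. Leave the other things on the bench where they are.

Things in the scene. Friction and masses are not known exactly. Their poses are not given: they have to be found in the camera images.
- fixture: Drilling fixture bolted to the bench: iron bed 290 x 150 x 12 mm (x, y, z), two rails along x with tops 28 mm up. Origin: centre of its underside. +x is the way the carriage is pushed (roughly away from the robot), z up. On the left (+y) rail at x = +45 mm the detent housing, 26 x 26 mm, top 46 mm; at x = +139 mm the end stop, top 34 mm
- carriage (a joint): Carriage pushed along the fixture's +x, m: 0 rearmost, 0.060 at its stop in the detent; starts at 0 to 0.025. Steel block 120 x 76 mm, top 40 mm, about 0.9 kg. Sliding takes 2 N; from 0.044 a ridge on its left side rides over the sprung detent nose (about 8 N), crest at 0.053, then the detent drives it home and holds it with about 6 N
- push_face (a point): Centre of the outer (-x) face of the upright push plate at the carriage's near end, 55 mm above the bench. Plate 76 mm wide (y), 12 mm thick, from 12 to 72 mm above the bench; free space in front of it above the rails. Moves with the carriage; axes as the fixture's
- plunger (a joint): How far the index plunger is pulled up, m: 0 = seated, 0.018 = fully back at its stop. The spring pulls down with about 7 N at 0 and 13 N at 0.018; the pin leaves its hole at 0.009. Springs back when let go
- plunger_knob: Black bakelite knob of the index plunger: upright cylinder, diameter 28, height 26 mm. Origin: its centre, 102 mm above the bench when seated, 102 mm beyond the push face along +x, mid-way across. z up, axes as the fixture's. 13 mm under the knob is a bracket arm, 20 mm wide in y, running from just short of its axis to the carriage's far end. All else on the fixture is lower than 77 mm
- washer_mid (a point): Bystander: bronze thrust washer, 62 mm outside, 34 mm hole, 8 mm thick, lying flat; its centre
- punch_mid (a point): Bystander: dark blued centre punch lying along its x, 112 mm long, 11 mm thick; its centre
- finger_mid (a point): Bystander: rusted steel steady-rest finger with a rounded bronze tip, lying along its x, 90 x 18 x 14 mm; its centre
- oil_can_mid (a point): Bystander: squat tin oil can with a short spout, 72 mm in diameter, 85 mm tall; a point on its axis 30 mm up

How it is judged:
By the outcome, as a careful person would: the job done as asked, in the order asked, and still so for the second after the job is handed in, while the arm keeps its last pose, push and grip.
It also fails if it takes over 42 s, if anything falls off the work surface, if the arm or the gripper's body presses on something with over 40 N, if the wrist force passes 120 N, or if a joint passes its speed limit or range.

### The arm

A 6-joint arm with a two-finger parallel gripper is mounted at the origin on the work surface. World frame = base frame: x ahead of the robot, y to its left, z up, the work surface at z = 0. Lengths are in m, angles in rad, forces in N, time in s.
With the tool pointing down it reaches from about 0.35 to 0.975 m from the base axis. Payload 4.9 kg.
Tool frame: the origin (TCP) lies on the centre line of the jaws, within the pads' length; the fingertips stand manip.tcp_to_tips ahead of it and the grasp point (between the pads) is the TCP (manip.tcp_to_tips is the distance from the TCP to the fingertips, in m); y points along the fingers, z is the direction in which the jaws open and shut, and the axes are right-handed (so a half turn about y gives the same grasp; the last joint's range is limited). The gripper opens to 85 mm and grips with 20 to 120 N. Pads are 22 mm wide; open, the fingers measure 114 mm over their backs; the gripper's body (76 mm by 85 mm) begins 54 mm behind the grasp point. The pads swing forward as they close: fully open they stand 13 mm farther back than shut.
Start: joints at [1.161, 0.053, 1.613, -0, 1.476, -0.119], TCP at [0.179, 0.599, 0.25] pointing down, gripper open.
Joint ranges: [-3.01, 3.01], [-1.01, 2.22], [0.06, 2.58], [-1.02, 4.17], [0.09, 2.62], [-3.14, 3.14]. Speed limits (rad/s): [2.57, 2.57, 3.14, 3.14, 3.14, 3.14].

### API

Orientations are given as a unit quaternion [w, x, y, z].
In Python, from plant import manip gives the robot as it stands.
- The arm moves only by the tool apply_moves, never from a script. Its argument "moves" is a list of rows, each a list of 7 numbers: the gripper's target within -1 to 1 (shut at 1, half-way at 0, fully open at -1), then the shift along the tool's x, y, z in mm, then the turn, a rotation vector about the tool's x, y, z in degrees. A call has 1 to 20 rows; each row shifts and turns the commanded pose from where the row before left it, along the tool's axes as they then stand; what a row does not reach is not made up. A row lasts 1/10 s, in which the tool goes at most 50 mm and 8.59 degrees, less where a joint would pass 70% of its speed; a pose out of reach is approached as far as the arm can. A call with a gripper value outside its range is refused whole. The fingers move at their own pace and stop on an object; the grip force is fixed at half the most. Time passes only in rows, so rows that do not move let the fingers close. It gives the time, the measured TCP pose, the force and the opening at its end, in the units of the state.
- manip.state(): the state, without advancing time (a new reading comes with each control period).
- manip.grab_frame(name): name is "side" or "top" or "wrist"; returns the picture (480x640x3 uint8, blue, green, red); there is no depth.
- manip.calibration(name): a dict with "mtx" (3x3 intrinsics, pixels), "distortion" ([k1, k2, p1, p2, k3] as OpenCV has them; the pictures are not rectified), "T" (4x4, takes a point from camera to world coordinates); the wrist camera has in their place "T_tool_cam" (4x4, takes a point from camera to tool coordinates, whose origin is the TCP and whose axes are the tool frame's). Camera axes: x right, y down, z forward; pixel columns grow to the right and rows downward; lengths in m; the calibration is good to about 2 mm. A picture is of the moment at which its call begins: read the wrist's pose just before it. calibration takes no time and is no camera call.
- manip.job_done(): hands the job in, once; it reports no verdict.
The state is a dict: "time": time; "joint_pos": joint angles; "joint_vel": joint speeds; "joint_efforts": joint torques, N m; "tool_pos": TCP position; "tool_rot": TCP orientation; "contact_force": force on the tool from outside, world axes, zero at the start; "ft_torque": the same for the moment, N m; "gripper_width": opening from 0.0 (shut) to 1.0 (fully open).
Only numpy, scipy, OpenCV 4.12 (cv2) and the standard library are available. Lean on these libraries where they do the work, as an engineer would, in place of code of your own. Each camera call takes 0.05 s, during which the arm holds its last target. There are 200 camera calls.

## Working session

There is one attempt and no reset: what is moved stays moved. The work goes in short steps, Python scripts to look and compute and a tool call to move; the robot and the scene stay as the last step left them, time stands still between calls to the robot, and variables do not carry over. Pictures are saved under pics/ and viewed, about 8 in all and at most 12, crops included, and the job is handed in when it is done.

Besides the shell and the picture viewer there is one more tool, called after "Request:" as name(argument=value, ...) on one line, values as JSON. apply_moves: Moves the arm, as the interface text tells. Its arguments: {"type":"object","properties":{"moves":{"type":"array","items":{"type":"array","items":{"type":"number"}}}},"required":["moves"]}

```bash
mkdir -p pics
cat > h.py <<'E'
import cv2,numpy as np
from plant import manip
from scipy.spatial.transform import Rotation as R
def T_of(n,s=None):
    c=manip.calibration(n)
    if 'T' in c: return np.array(c['T'])
    s=s or manip.state(); q=s['tool_rot']; T=np.eye(4)
    T[:3,:3]=R.from_quat([q[1],q[2],q[3],q[0]]).as_matrix(); T[:3,3]=s['tool_pos']
    return T@np.array(c['T_tool_cam'])
def ray(n,uv,s=None):
    c=manip.calibration(n); T=T_of(n,s)
    p=cv2.undistortPoints(np.array([[uv]],float),np.array(c['mtx']),np.array(c['distortion'])).ravel()
    return T[:3,3],T[:3,:3]@np.array([p[0],p[1],1])
def onz(n,uv,z,s=None):
    o,d=ray(n,uv,s); return o+d*(z-o[2])/d[2]
def proj(n,P,s=None):
    c=manip.calibration(n); T=np.linalg.inv(T_of(n,s))
    return cv2.projectPoints(np.array(P,float).reshape(-1,1,3),cv2.Rodrigues(T[:3,:3])[0],T[:3,3],np.array(c['mtx']),np.array(c['distortion']))[0].reshape(-1,2)
E
python3 - <<'E'
from h import *
s=manip.state();print(s, manip.tcp_to_tips)
for n in('top','side'):
    cv2.imwrite(f'pics/{n}0.png',manip.grab_frame(n)); print(n,T_of(n).round(3).tolist())
print(manip.calibration('wrist'))
E
```

```text
{'time': 0.0, 'joint_pos': array([ 1.16097490e+00,  5.33507211e-02,  1.61429095e+00, -9.76492152e-06,
        1.47600607e+00, -1.19020995e-01]), 'joint_vel': array([-0.0001288 , -0.00108071,  0.00047897,  0.00168995, -0.0005541 ,
       -0.00053515]), 'joint_efforts': array([-3.49111478e-04, -3.93687344e+01, -3.70175672e+01, -1.06114921e-04,
        7.14318754e-03, -2.58728761e-05]), 'tool_pos': array([0.17897937, 0.59821451, 0.24906861]), 'tool_rot': array([-0.69894284,  0.7003473 , -0.10263779,  0.10226464]), 'contact_force': array([-0.50965288,  0.17805502,  0.12600181]), 'ft_torque': array([0.00906051, 0.00499484, 0.06931897]), 'gripper_width': 1.0015836986026334} 0.019
top [[0.026, -0.999, 0.043, 0.532], [-1.0, -0.026, 0.015, 0.056], [-0.014, -0.043, -0.999, 1.162], [0.0, 0.0, 0.0, 1.0]]
side [[-0.98, -0.096, 0.173, 0.44], [-0.197, 0.553, -0.81, 0.694], [-0.018, -0.828, -0.56, 0.543], [0.0, 0.0, 0.0, 1.0]]
{'mtx': array([[350.84690545,   0.        , 314.63672483],
       [  0.        , 350.84690545, 239.36327088],
       [  0.        ,   0.        ,   1.        ]]), 'distortion': array([-0.06871332,  0.        ,  0.        ,  0.        ,  0.        ]), 'T_tool_cam': array([[ 1.16331913e-03,  9.49782529e-01,  3.12908605e-01,
        -7.95971014e-02],
       [ 1.91146874e-04, -3.12909022e-01,  9.49783084e-01,
        -1.22201562e-01],
       [ 9.99999305e-01, -1.04508933e-03, -5.45561013e-04,
         6.05720711e-04],
       [ 0.00000000e+00,  0.00000000e+00,  0.00000000e+00,
         1.00000000e+00]])}
```

View pics/top0.png

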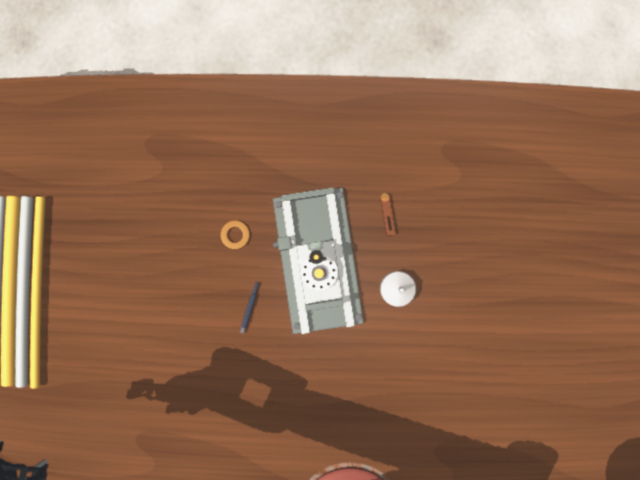

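View pics/side0.png

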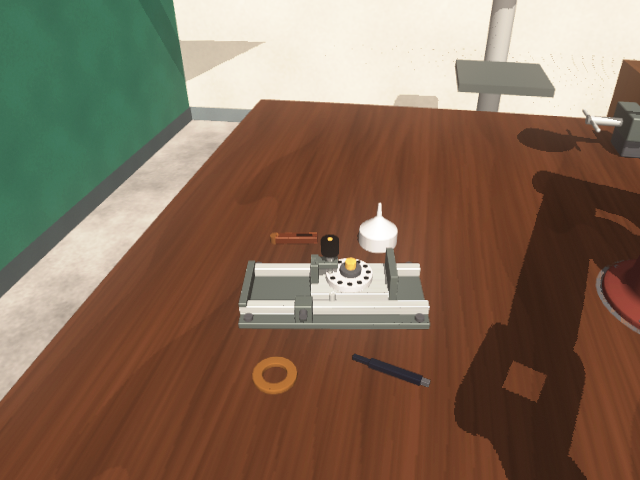

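Top view: the bed's corners are near (275,198), (343,188), (363,324) and (295,334), with the knob at (316,257). In the side view the knob's centre is near (330,246), and the push plate is on the robot side.

Run:
```python
from h import *
c=np.array([onz('top',p,.012) for p in [(275,198),(343,188),(363,324),(295,334)]]);print(c.round(4))
m=c.mean(0);ax=(c[0]+c[1]-c[2]-c[3]);yaw=np.arctan2(ax[1],ax[0]);print('centre',m.round(4),'yaw',np.degrees(yaw), np.linalg.norm(ax)/2)
print('knob top',onz('top',(316,257),.112).round(4),'side',onz('side',(330,246),.102).round(4))
k=onz('top',(316,257),.112); x=np.array([np.cos(yaw),np.sin(yaw)]);y=np.array([-x[1],x[0]])
d=(k-m)[:2];print('knob in fixture',d@x,d@y)
print('push face',k[:2]-.102*x)
# tool now axes
s=manip.state();q=s['tool_rot'];print(R.from_quat([q[1],q[2],q[3],q[0]]).as_matrix().round(3))
im=manip.grab_frame('top');cv2.imwrite('pics/topc.png',cv2.resize(im[170:350,210:440],None,fx=3.4,fy=3.3,interpolation=cv2.INTER_CUBIC)[:600,:800])
```

```text
[[ 0.6755  0.1758  0.012 ]
 [ 0.7003  0.0322  0.012 ]
 [ 0.4145 -0.0169  0.012 ]
 [ 0.3896  0.1253  0.012 ]]
centre [0.545  0.0791 0.012 ] yaw 9.882372870942394 0.29011874932268344
knob top [0.5509 0.0829 0.112 ] side [0.5523 0.0802 0.102 ]
knob in fixture 0.006519841151712359 0.002753010167596288
push face [0.45043389 0.06542057]
[[ 0.958 -0.001  0.287]
 [-0.287 -0.002  0.958]
 [-0.    -1.    -0.002]]
```

View pics/topc.png

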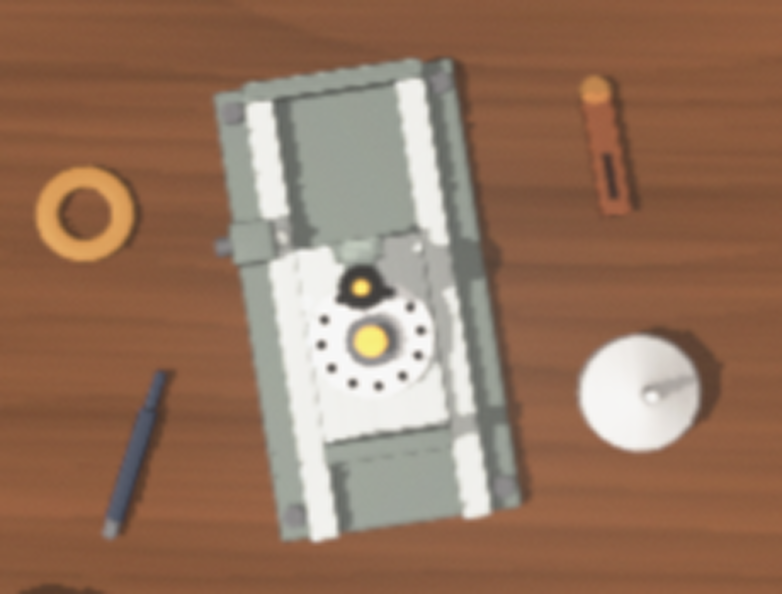

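Close-up: the knob's gold centre is at crop (361,287), which is (316,257) in the full frame. The carriage is clear of the detent housing's ridge zone and there is free bed in front of the plate. The fixture yaw is about 9.9°. I'll align the tool to it and go in front of the push plate.

Request:
apply_moves(moves=[[1, 0, 0, 0, 0, -6.6, 0], [1, 0, 0, 0, 0, -6.6, 0], [1, 0, 0, 0, 0, -6.6, 0], [1, 0, 0, 0, 0, -6.6, 0], [1, 9.4, 0, -41, 0, 0, 0], [1, 9.4, 0, -41, 0, 0, 0], [1, 9.4, 0, -41, 0, 0, 0], [1, 9.4, 0, -41, 0, 0, 0], [1, 9.4, 0, -41, 0, 0, 0], [1, 9.4, 0, -41, 0, 0, 0], [1, 9.4, 0, -41, 0, 0, 0], [1, 9.4, 0, -41, 0, 0, 0], [1, 9.4, 0, -41, 0, 0, 0], [1, 9.4, 0, -41, 0, 0, 0], [1, 9.4, 0, -41, 0, 0, 0], [1, 9.4, 0, -41, 0, 0, 0], [1, 9.4, 0, -41, 0, 0, 0], [1, 9.4, 0, -41, 0, 0, 0]])

```text
time: 1.95
tool_pos: [0.4061, 0.0536, 0.2502]
tool_rot: [0.705, -0.705, -0.06, 0.06]
contact_force: [0.4, -0.1, 0.4]
gripper_width: -0.003
```

Run:
```python
from h import *
s=manip.state();q=s['tool_rot'];M=R.from_quat([q[1],q[2],q[3],q[0]]).as_matrix();print(s['time'],s['tool_pos'],M.round(3).tolist(),s['gripper_width'],s['contact_force'])
A=np.array([.407,.056,.25]);print('to A in tool mm',(M.T@(A-s['tool_pos'])*1e3).round(1))
cv2.imwrite('pics/w1.png',manip.grab_frame('wrist'))
```

```text
1.95 [0.40614147 0.05356273 0.25020296] [[0.986, 0.0, -0.169], [0.169, 0.0, 0.986], [0.001, -1.0, 0.0]] -0.002865816945345722 [ 0.40665144 -0.06043391  0.37980519]
to A in tool mm [1.3 0.2 2.3]
```

View pics/w1.png

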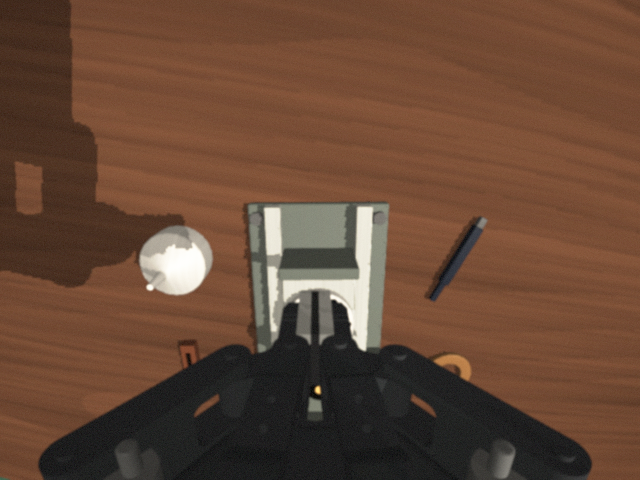

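Wrist view: the fixture is square in the image. The push plate's outer top edge runs from (282,249) to (356,249), and the bed's near edge from (248,203) to (389,203).

Run:
```python
from h import *
s=manip.state();M=T_of('wrist',s)@np.linalg.inv(np.array(manip.calibration('wrist')['T_tool_cam']))
for uv,z in [((282,249),.072),((356,249),.072),((278,272),.072),((248,203),.012),((389,203),.012),((319,391),.115)]:
    p=onz('wrist',uv,z,s);print(uv,p.round(4),'tool mm',((np.linalg.inv(M)@np.r_[p,1])[:3]*1e3).round(1))
```

```text
(282, 249) [0.4413 0.0234 0.072 ] tool mm [ 28.8 178.4 -29.7]
(356, 249) [0.4303 0.0899 0.072 ] tool mm [ 28.8 178.1  37.7]
(278, 272) [0.4645 0.0227 0.072 ] tool mm [ 51.6 178.4 -34.1]
(248, 203) [ 0.4187 -0.0214  0.012 ] tool mm [ -0.9 238.5 -69.9]
(389, 203) [0.3946 0.1246 0.012 ] tool mm [ -0.9 237.8  78.1]
(319, 391) [0.5568 0.0768 0.115 ] tool mm [151.5 135.3   3.9]
```

The dark band at rows 249–266 is the plate's outer face, so its top edge puts the face about 46 mm ahead of the TCP, 4 mm to +z. Next I'll go down in front of it and creep forward.

Request:
apply_moves(moves=[[1, 0, 40, 4, 0, 0, 0], [1, 0, 40, 0, 0, 0, 0], [1, 0, 40, 0, 0, 0, 0], [1, 0, 40, 0, 0, 0, 0], [1, 0, 26, 0, 0, 0, 0], [1, 10, 0, 0, 0, 0, 0], [1, 10, 0, 0, 0, 0, 0], [1, 5, 0, 0, 0, 0, 0], [1, 0, 0, 0, 0, 0, 0]])

```text
time: 2.9
tool_pos: [0.4314, 0.0636, 0.0655]
tool_rot: [-0.704, 0.705, 0.061, -0.059]
contact_force: [-0.1, 0.2, -0.5]
gripper_width: -0.0
```

Request:
apply_moves(moves=[[1, 3, 0, 0, 0, 0, 0], [1, 3, 0, 0, 0, 0, 0], [1, 3, 0, 0, 0, 0, 0], [1, 3, 0, 0, 0, 0, 0]])

```text
time: 3.3
tool_pos: [0.4419, 0.0655, 0.0644]
tool_rot: [-0.705, 0.705, 0.06, -0.06]
contact_force: [-0.0, 0.2, 0.3]
gripper_width: 0.002
```

Request:
apply_moves(moves=[[1, 3, 0, 0, 0, 0, 0], [1, 3, 0, 0, 0, 0, 0], [1, 3, 0, 0, 0, 0, 0], [1, 3, 0, 0, 0, 0, 0]])

```text
time: 3.7
tool_pos: [0.4537, 0.0676, 0.0642]
tool_rot: [0.705, -0.705, -0.06, 0.06]
contact_force: [-1.4, 0.6, 1.9]
gripper_width: -0.002
```

Request:
apply_moves(moves=[[1, 3, 0, 0, 0, 0, 0], [1, 3, 0, 0, 0, 0, 0], [1, 3, 0, 0, 0, 0, 0], [1, 3, 0, 0, 0, 0, 0]])

```text
time: 4.1
tool_pos: [0.4656, 0.0697, 0.0642]
tool_rot: [0.705, -0.704, -0.06, 0.06]
contact_force: [-1.9, 1.4, 1.3]
gripper_width: 0.001
```

Contact is made and the carriage is sliding at about 2 N. I'll go on towards the detent.

Request:
apply_moves(moves=[[1, 3, 0, 0, 0, 0, 0], [1, 3, 0, 0, 0, 0, 0], [1, 3, 0, 0, 0, 0, 0], [1, 3, 0, 0, 0, 0, 0]])

```text
time: 4.5
tool_pos: [0.4762, 0.0715, 0.0641]
tool_rot: [-0.704, 0.705, 0.059, -0.062]
contact_force: [-10.1, -0.4, 7.0]
gripper_width: -0.001
```

Request:
apply_moves(moves=[[1, 3, 0, 0, 0, 0, 0], [1, 3, 0, 0, 0, 0, 0]])

```text
time: 4.7
tool_pos: [0.4826, 0.0726, 0.0641]
tool_rot: [0.705, -0.705, -0.059, 0.061]
contact_force: [-4.2, 0.4, 1.7]
gripper_width: 0.002
```

Request:
apply_moves(moves=[[1, 3, 0, 0, 0, 0, 0], [1, 2, 0, 0, 0, 0, 0]])

```text
time: 4.9
tool_pos: [0.4891, 0.0733, 0.0646]
tool_rot: [-0.704, 0.705, 0.061, -0.059]
contact_force: [-0.9, 0.2, 0.5]
gripper_width: 0.0
```

The force peaked at about 10 N and fell to 0, so the crest is passed. I'll creep on to confirm the end stop.

Request:
apply_moves(moves=[[1, 1, 0, 0, 0, 0, 0], [1, 1, 0, 0, 0, 0, 0]])

```text
time: 5.1
tool_pos: [0.4902, 0.0736, 0.0644]
tool_rot: [-0.704, 0.705, 0.06, -0.06]
contact_force: [-2.7, -0.9, 2.6]
gripper_width: -0.003
```

Request:
apply_moves(moves=[[1, 1, 0, 0, 0, 0, 0], [1, 0, 0, 0, 0, 0, 0]])

```text
time: 5.3
tool_pos: [0.4902, 0.0737, 0.0642]
tool_rot: [-0.704, 0.705, 0.059, -0.061]
contact_force: [-4.9, -1.3, 4.3]
gripper_width: 0.0
```

Request:
apply_moves(moves=[[1, 1.5, 0, 0, 0, 0, 0], [1, 0, 0, 0, 0, 0, 0]])

```text
time: 5.5
tool_pos: [0.4903, 0.0738, 0.0641]
tool_rot: [-0.704, 0.705, 0.058, -0.063]
contact_force: [-10.1, -2.9, 9.6]
gripper_width: 0.002
```

Firm against the stop: the TCP stays put while the force climbs to 10 N. Next I'll back off, rise, open and go above the knob.

Request:
apply_moves(moves=[[1, -10, 0, 0, 0, 0, 0], [1, -19, 0, 0, 0, 0, 0], [1, 0, -45, 0, 0, 0, 0], [1, 0, -45, 0, 0, 0, 0], [-1, 0, -45, 0, 0, 0, 0], [-1, 20, 0, 0, 0, 0, 0], [-1, 40, 0, 0, 0, 0, 0], [-1, 40, 0, 0, 0, 0, 0], [-1, 37, 0, 0, 0, 0, 0], [-1, 0, 0, 0, 0, 0, 0], [-1, 0, 0, 0, 0, 0, 0]])

```text
time: 6.6
tool_pos: [0.5989, 0.0925, 0.1985]
tool_rot: [0.705, -0.705, -0.06, 0.06]
contact_force: [-0.4, -0.2, 0.4]
gripper_width: 1.001
```

Run:
```python
from h import *
s=manip.state();print(s['time'],s['tool_pos'],s['tool_rot'],s['gripper_width'])
print('tip rot',T_of('wrist',s)[:3,:3].round(3).tolist())
cv2.imwrite('pics/w2.png',manip.grab_frame('wrist'))
cv2.imwrite('pics/t2.png',manip.grab_frame('top'))
```

```text
6.6 [0.59890434 0.09248457 0.19852853] [ 0.7045988  -0.70450472 -0.05963931  0.06047127] 1.0005040008333708
tip rot [[-0.168, 0.937, 0.307], [0.986, 0.16, 0.053], [0.0, 0.312, -0.95]]
```

View pics/w2.png

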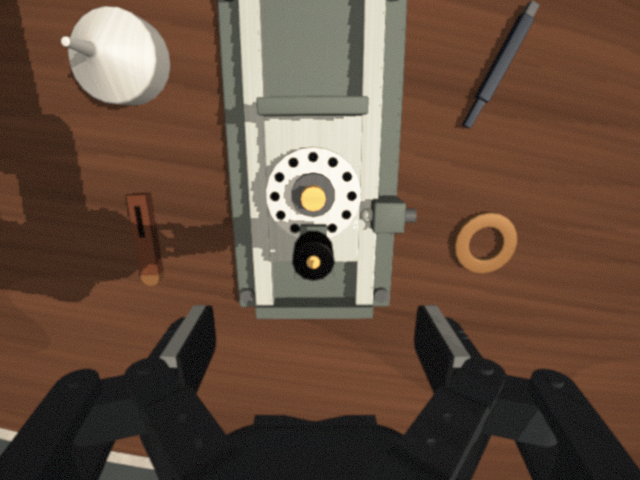

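Wrist view: open jaws either side. The knob's top is centred near (313,261), the detent housing is at (389,214), and the push plate's edge is at row 98–115. I'll compute the knob offset and the carriage's travel.

Run:
```python
from h import *
s=manip.state();M=T_of('wrist',s)@np.linalg.inv(np.array(manip.calibration('wrist')['T_tool_cam']))
for n,uv,z in [('knob',(313.5,261),.115),('bedL',(391,304),.012),('bedR',(238,304),.012),('houseR',(377,214),.046),('houseL',(405,214),.046),('plate top near edge',(312,98),.072),('plate',(312,115),.072),('carr far edge',(345,262),.04)]:
    p=onz('wrist',uv,z,s);print(n,p.round(4),'tool mm',((np.linalg.inv(M)@np.r_[p,1])[:3]*1e3).round(1))
im0=cv2.imread('pics/top0.png');im=cv2.imread('pics/t2.png')
w=cv2.imread('pics/w2.png');cv2.imwrite('pics/w2c.png',cv2.resize(w[80:330,210:420],None,fx=2.4,fy=2.4,interpolation=cv2.INTER_CUBIC))
```

```text
knob [0.6011 0.0922 0.115 ] tool mm [ 3.  84.1 -0.7]
bedL [0.6741 0.1824 0.012 ] tool mm [ 90.2 187.1  75.9]
bedR [0.6997 0.0325 0.012 ] tool mm [ 90.  187.1 -76.2]
houseR [0.5794 0.1404 0.046 ] tool mm [-10.3 153.1  50.5]
houseL [0.5755 0.1629 0.046 ] tool mm [-10.3 153.2  73.4]
plate top near edge [0.5031 0.0745 0.072 ] tool mm [-96.6 127.2  -1.6]
plate [0.5138 0.0763 0.072 ] tool mm [-85.7 127.2  -1.6]
carr far edge [0.627 0.124 0.04 ] tool mm [ 33.9 159.1  26.2]
```

View pics/w2c.png

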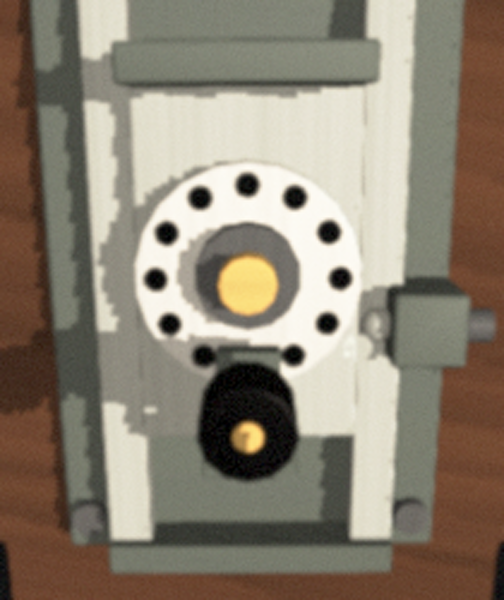

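The knob has moved about 48 mm with the carriage. The force record (2 → 10 → 4 → 0.9 N, then rigid) over about 15 mm matches ridge, snap and stop. The knob is 3 mm ahead in tool x and −0.7 in z, so I'll go down and grip it.

Request:
apply_moves(moves=[[-1, 3, 25, -0.7, 0, 0, 0], [-1, 0, 25, 0, 0, 0, 0], [-1, 0, 25, 0, 0, 0, 0], [-1, 0, 12, 0, 0, 0, 0], [-1, 0, 10, 0, 0, 0, 0], [-1, 0, 0, 0, 0, 0, 0]])

```text
time: 7.3
tool_pos: [0.6011, 0.0922, 0.1015]
tool_rot: [0.705, -0.705, -0.059, 0.061]
contact_force: [-0.4, 0.0, 0.4]
gripper_width: 1.002
```

Request:
apply_moves(moves=[[1, 0, 0, 0, 0, 0, 0], [1, 0, 0, 0, 0, 0, 0], [1, 0, 0, 0, 0, 0, 0], [1, 0, 0, 0, 0, 0, 0], [1, 0, 0, 0, 0, 0, 0], [1, 0, 0, 0, 0, 0, 0], [1, 0, 0, 0, 0, 0, 0], [1, 0, 0, 0, 0, 0, 0]])

```text
time: 8.1
tool_pos: [0.6027, 0.092, 0.1034]
tool_rot: [-0.704, 0.705, 0.06, -0.06]
contact_force: [-1.5, -1.4, 5.5]
gripper_width: 0.305
```

The grip holds at about 28 mm. The small upward force is likely the pads swinging down the knob. Next I'll pull up in steps and watch the force.

Request:
apply_moves(moves=[[1, 0, -2, 0, 0, 0, 0], [1, 0, -2, 0, 0, 0, 0], [1, 0, -2, 0, 0, 0, 0], [1, 0, 0, 0, 0, 0, 0]])

```text
time: 8.5
tool_pos: [0.6024, 0.092, 0.1066]
tool_rot: [-0.704, 0.705, 0.061, -0.059]
contact_force: [6.5, -0.5, -7.4]
gripper_width: 0.31
```

Request:
apply_moves(moves=[[1, 0, -2, 0, 0, 0, 0], [1, 0, -2, 0, 0, 0, 0], [1, 0, -2, 0, 0, 0, 0], [1, 0, 0, 0, 0, 0, 0]])

```text
time: 8.9
tool_pos: [0.6024, 0.092, 0.1122]
tool_rot: [-0.704, 0.705, 0.06, -0.059]
contact_force: [8.1, -1.6, -11.1]
gripper_width: 0.309
```

Request:
apply_moves(moves=[[1, 0, -2, 0, 0, 0, 0], [1, 0, -2, 0, 0, 0, 0], [1, 0, 0, 0, 0, 0, 0]])

```text
time: 9.2
tool_pos: [0.6022, 0.092, 0.1158]
tool_rot: [-0.704, 0.705, 0.06, -0.06]
contact_force: [7.9, -0.4, -11.6]
gripper_width: 0.307
```

The knob is following, with the spring at 11 N. But the tool feels +8 N in x, meaning I'm pulling the carriage back against its detent. I'll relieve that with a +x shift before lifting further.

Request:
apply_moves(moves=[[1, 1, 0, 0, 0, 0, 0], [1, 1, 0, 0, 0, 0, 0], [1, 0, 0, 0, 0, 0, 0]])

```text
time: 9.5
tool_pos: [0.6025, 0.092, 0.115]
tool_rot: [-0.704, 0.705, 0.059, -0.061]
contact_force: [3.2, -2.9, -11.9]
gripper_width: 0.307
```

Request:
apply_moves(moves=[[1, 1, -1, 0, 0, 0, 0], [1, 0.5, -2, 0, 0, 0, 0], [1, 0.5, -2, 0, 0, 0, 0], [1, 0, 0, 0, 0, 0, 0]])

```text
time: 9.9
tool_pos: [0.6028, 0.0921, 0.1206]
tool_rot: [-0.704, 0.705, 0.057, -0.063]
contact_force: [-3.0, -5.6, -13.2]
gripper_width: 0.309
```

Request:
apply_moves(moves=[[1, 0.5, -1, 0, 0, 0, 0], [1, 0, -1, 0, 0, 0, 0], [1, 0, 0, 0, 0, 0, 0]])

```text
time: 10.2
tool_pos: [0.6027, 0.0921, 0.1216]
tool_rot: [-0.704, 0.705, 0.056, -0.064]
contact_force: [-4.1, -5.1, -15.3]
gripper_width: 0.306
```

Request:
apply_moves(moves=[[1, -0.3, -1, -1, 0, 0, 0], [1, 0, -1, 0, 0, 0, 0], [1, 0, 0, 0, 0, 0, 0]])

```text
time: 10.5
tool_pos: [0.6026, 0.092, 0.1217]
tool_rot: [0.705, -0.704, -0.057, 0.063]
contact_force: [1.2, -2.7, -28.2]
gripper_width: 0.304
```

Run:
```python
from h import *
s=manip.state();print(s['time'],s['tool_pos'],s['contact_force'],s['gripper_width'])
a=manip.grab_frame('side');b=manip.grab_frame('wrist')
a=cv2.resize(a[190:350,210:450],(800,533),interpolation=cv2.INTER_CUBIC)
cv2.imwrite('pics/s3.png',a);cv2.imwrite('pics/w3.png',b)
```

```text
10.5 [0.60260323 0.09198253 0.12167816] [  1.17533639  -2.72640768 -28.22699538] 0.303591808724656
```

View pics/s3.png

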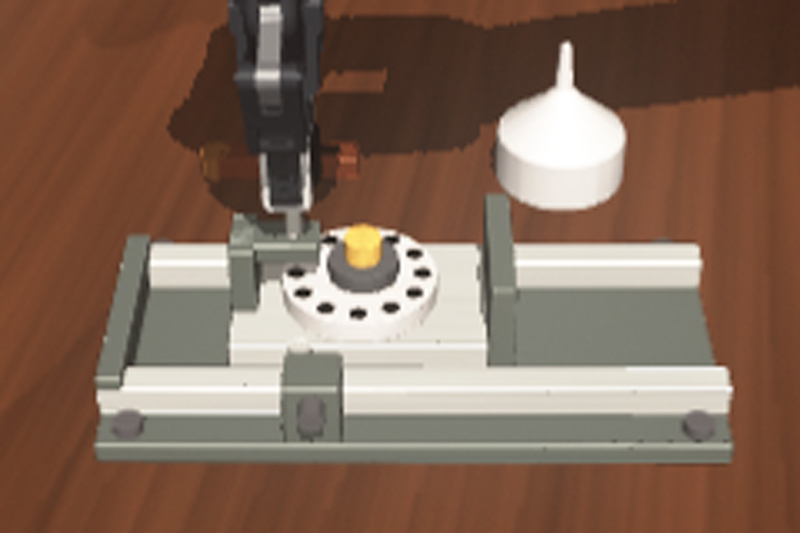

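View pics/w3.png

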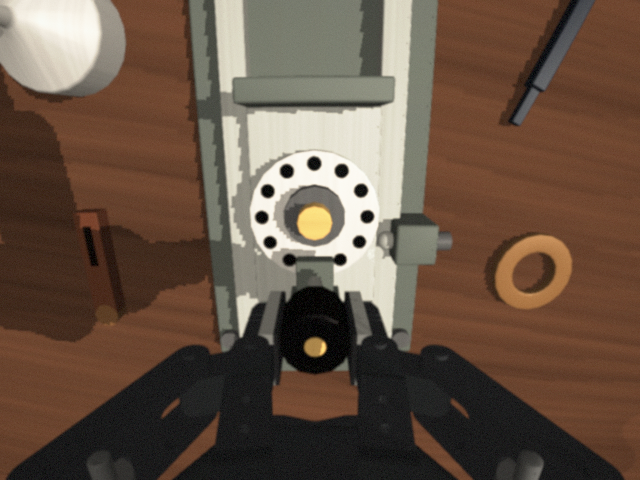

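The knob is in the jaws and lifted, with the pin visible under it. The TCP z is up 18.3 mm from the grip and now rigid (28 N with no motion). The detent nose sits against the carriage's left side and the bystanders are unmoved. I'll ease the surplus pull a little and check that it holds.

Request:
apply_moves(moves=[[1, 0, 0.7, 0, 0, 0, 0], [1, 0, 0, 0, 0, 0, 0], [1, 0, 0, 0, 0, 0, 0], [1, 0, 0, 0, 0, 0, 0], [1, 0, 0, 0, 0, 0, 0], [1, 0, 0, 0, 0, 0, 0], [1, 0, 0, 0, 0, 0, 0], [1, 0, 0, 0, 0, 0, 0]])

```text
time: 11.4
tool_pos: [0.6027, 0.092, 0.1217]
tool_rot: [0.705, -0.704, -0.057, 0.063]
contact_force: [-1.3, -2.7, -28.1]
gripper_width: 0.31
```

```bash
python3 -c "
from h import *
manip.job_done();s=manip.state();print(s['time'],s['tool_pos'],s['contact_force'],s['gripper_width'])"
```

```text
the job is handed in; nothing more can be done
the job is handed in; nothing more can be done
```

I pushed the carriage home into its detent, then gripped the plunger knob, pulled it up to its stop and handed the job in holding it there, at about 11.4 s. No verdict was reported, and I could not read the state after handing in.

**Carriage:** The push force went from 2 N to 10 N, fell to about 1 N, then hit a rigid stop: the tool stayed put up to 10 N. That matches the ridge, the snap and the end of travel. A gap of about 50 mm to the end-stop bar is still visible. The stated 60 mm travel cannot close it from where the carriage started, so I relied on the force record.

**Plunger:** The tool rose 18.3 mm from the grip, with spring force up to about 13 N, then went rigid at 28 N. That held steady for 0.9 s, with the jaw opening unchanged.

**Checks that disagreed:**
- **Backward pull:** During the lift the knob was briefly pulled back with about 8 N, close to what the detent can hold. I corrected it. The tool's x changed by about 0.5 mm and came back, and the final x force was about −1 N.
- **Holding force:** Lowering the command by 0.7 mm to ease the pull did not reduce the 28 N reading.

The bystanders looked unmoved in the last pictures.

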